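# Lock the die plate in a leather stamping press and set the stamping depth by clicks

### The arm

A 6-joint arm with a two-finger parallel gripper is mounted at the origin on the work surface. World frame = base frame: x ahead of the robot, y to its left, z up, the work surface at z = 0. Lengths are in m, angles in rad, forces in N, time in s.
With the tool pointing down it reaches from about 0.35 to 0.775 m from the base axis. Payload 7.3 kg.
Tool frame: the origin (TCP) lies at the very end of the fingers, on their centre line; the grasp point (between the pads) lies 19 mm behind it (robot.pinch_z is the distance from the TCP to the grasp point, in m); z points along the fingers, y is the line along which they close (so a half turn about z gives the same grasp; the last joint's range is limited). The gripper opens to 92 mm and grips with 3 to 60 N. Pads are 19 mm wide; open, the fingers measure 130 mm over their backs; the gripper's body (75 mm by 190 mm) begins 47 mm behind the grasp point.
Start: joints at [1.024, 0.342, 1.524, -0, 1.275, -0.146], TCP at [0.205, 0.483, 0.227] pointing down, gripper open.
Joint ranges: [-2.53, 2.53], [-0.77, 2.02], [0.04, 2.7], [-1, 4.14], [0.28, 2.66], [-3.11, 3.11]. Speed limits (rad/s): [2.57, 2.57, 3.14, 3.14, 3.14, 3.14].

### API

Orientations are given as [roll, pitch, yaw] about the fixed x, y, z axes, in that order (R = Rz(yaw) Ry(pitch) Rx(roll)).
In Python, from cell import robot gives the robot as it stands.
- The arm moves only by the tool move_arm, never from a script. Its argument "motion" is a list of rows, each a list of 6 numbers: the shift along the tool's x, y, z in units of 0.1 m (1.0 is 0.1 m), then the turn, a rotation vector about the tool's x, y, z in units of pi rad (1.0 is pi rad). In form: [[dx, dy, dz, rx, ry, rz], ...]. A call has 1 to 12 rows; each row is the pose to reach, as a shift and turn from the pose commanded when the call began, along the tool's axes at that moment, turning the shorter way round; what a row does not reach only later rows make up. A row lasts 1/8 s, in which the tool goes at most 62.5 mm and 10.7 degrees, less where a joint would pass 70% of its speed; a pose out of reach is approached as far as the arm can. A call with a number of a shift or a turn outside -1 to 1 is refused whole. A call with a gripper value outside its range is refused whole. "fingers" is the opening, from -1 (shut) to 1 (fully open), set as the call begins (left out, the last holds). The fingers move at their own pace and stop on an object; "newtons" is the grip in N (left out, the last holds). Time passes only in rows, so rows that repeat a pose let the fingers close. It gives the time, the measured TCP pose, the force, the opening and the grip force at its end, in the units of the state.
- robot.observe(): the state, without advancing time (a new reading comes with each control period).
- robot.read_camera(name): name is "side" or "top" or "wrist"; returns a dict with "image" (384x512x3 uint8, red, green, blue), "range_z" (384x512 float32, m along the optical axis (not along the pixel's ray), 0 where there is no reading), "vfov" (degrees; the focal length in pixels is half the picture's height over the tangent of half this angle, whatever the lens; pixels are square), "cx", "cy" (the principal point, pixels), "extrinsics" (4x4, takes a point from camera to world coordinates); the wrist camera has in their place "hand_eye" (4x4, takes a point from camera to tool coordinates, whose origin is the TCP and whose axes are the flange's). Camera axes: x right, y up, looking along -z (the intrinsics and any distortion apply to the point x, -y, -z); pixel columns grow to the right and rows downward; lengths in m; the calibration is good to about 2 mm. A picture is of the moment at which its call begins: read the wrist's pose just before it.
- robot.hand_in(): hands the job in; it is judged then, once.
The state is a dict: "time": time; "qpos": joint angles; "qvel": joint speeds; "joint_efforts": joint torques, N m; "tool_pos": TCP position; "tool_rot": TCP orientation; "contact_force": force on the tool from outside, world axes, zero at the start; "torque": the same for the moment, N m; "opening": finger opening in m; "grip_force": force on a finger pad.
Only numpy, scipy, OpenCV 4.12 (cv2) and the standard library are available. Lean on these libraries where they do the work, as an engineer would, in place of code of your own. Each camera call takes 0.05 s, during which the arm holds its last target. There are 200 camera calls.

### The job

Set up the stamping press on the bench: slide the die plate along its two guides all the way home under the head, and swing both clamp levers fully across its front edge to lock it in. Zero the click-stop depth dial on top of the head by turning it anticlockwise to its stop, then from the stop turn it clockwise exactly four clicks. Do not knock the hammer, awl, dye jar or tool pot about.

Things in the scene. Friction and masses are not known exactly. Their poses are not given: they have to be found in the camera images.
- press: Dark green bench stamping press, fixed, 375 x 204 mm. Origin: on the bench below the mid-line of its bed. z up; +x runs along the slide, from the open mouth to the column (the way the plate goes in); +y is left of that. It stands sideways: +x points roughly to world +y, +y roughly back to the robot. Steel bed: top 40 mm over the bench, x -203 to 100, y +-95 mm.
- plate_home (a point): Point on the press where the plate's origin lies when fully home (press x 0, y 0, 40 mm over the bench); has the press's axes. Two dark C-shaped guides hold the plate's long edges with 1.5 mm play a side: press x -88 to 97, y from 49 to 69 mm on either side, top 56 mm over the bench. The back stop is at press x 95.5 mm.
- press_head (a point): Middle of the head's lower front edge: press x 32, y 0, 123 mm over the bench. Head and column lie behind it (x 32 to 164, y +-49 mm, top 185 mm); the ram platen hangs below at x 38 to 98, underside 73 mm up. The raised pull arm (leave it) rises at x 122 to 260, y -68 mm to 310 mm high.
- die_plate: Loose aluminium plate 190 x 110 x 8 mm, about 0.55 kg, with a small brass die on its rear half. Origin: centre of its underside; +x along its length, the way it slides in. At the start it lies on the bed, its rear part already in the guides, 60 to 105 mm short of home. It slides with a few newtons.
- plate_pull (a point): The upright round steel pull on the plate: 24 mm diameter with a 29 mm rim on top, 40 mm tall, 45 mm from the plate's centre on its mouth side (-x). The point is on its axis, 74 mm over the bench, 14 mm below its top.
- near_lever (a joint): Clamp lever nearer the robot (press +y side), rad: 0 = closed, its bar straight across the plate's front edge; starts open at 1.5 to 1.85 (1.57: straight out of the mouth, along press -x); limit 1.9. Closes by swinging inward over the bed about a vertical pin; stays where left; about 2 N on its post moves it. Closing, it pushes the plate in over the last few mm; then the plate has 2 mm play.
- near_pivot (a point): Vertical hinge axis of the nearer lever at bed height (press x = -103.5, y = +75 mm).
- near_post (a point): On the axis of the upright black post at the nearer lever's end, 50 mm from its pivot, 78 mm over the bench. Post: 16 mm diameter, top 88 mm and foot 52 mm over the bench; it stands on the flat bar (14 mm wide, 1 to 12 mm above the bed). Closed, the two posts stand 50 mm apart, 58 mm in front of the home pull along the slide.
- far_lever (a joint): Angle of the same kind of clamp lever on the far side (press -y side), mirror image: 0 = closed, starts open at 1.5 to 1.85 rad.
- far_pivot (a point): Vertical hinge axis of the far lever at bed height (press x = -103.5, y = -75 mm).
- far_post (a point): On the axis of the far lever's black post, as near_post.
- depth_dial (a joint): Angle of the depth dial, rad, growing clockwise seen from above: 0 = hard against its stop (a notch), one click each 20 degrees (0.349 rad), 8 clicks to the other end. A sprung ball pulls it into the nearest notch and holds it; about 0.2 N m takes it past a click. It starts one, two or three clicks from the stop.
- dial_grip (a point): On the vertical axis of the depth dial at the height to grip (232 mm over the bench; press x 68, y 0): round black knurled dial on top of the head, 52 mm diameter, from 206 to 242 mm over the bench. Below it a skirt of 68 mm diameter (top 206 mm) and a fixed aluminium collar of 92 mm diameter (top 200 mm) with nine tick marks, one a click.
- dial_pointer (a point): Tip of the white pointer line on the dial's skirt, 30 mm from the dial's axis. At the stop it points along press -x, to the long tick mark.
- hammer: Bystander: hammer, 240 mm, lying on the bench on the far side of the press.
- dye_jar: Bystander: closed jar of dye, 56 mm diameter, 85 mm tall, on the far side of the press.
- awl: Bystander: awl with dark wooden handle, 150 mm, lying on the bench between robot and press.
- tool_pot: Bystander: steel pot 76 mm diameter, 95 mm tall, holding three tools up to 180 mm high, in front of the press's mouth.
There are look-alikes about, which are no part of the job. There is more than one size of the die_plate; the job needs the middle-sized.

How it is judged:
By the outcome, as a careful person would: the job done as asked, in the order asked, and still so for the second after the job is handed in, with the robot touching nothing.
It also fails if it takes over 70 s, if anything falls off the work surface, if the arm or the gripper's body presses on something with over 40 N, if the wrist force passes 120 N, or if a joint passes its speed limit or range.

## Working session

There is one attempt and no reset: what is moved stays moved. The work goes in short steps, Python scripts to look and compute and a tool call to move; the robot and the scene stay as the last step left them, time stands still between calls to the robot, and variables do not carry over. Pictures are saved under pics/ and viewed, at most 10 in all, crops included, and the job is handed in when it is done.

Besides the shell and the picture viewer there is one more tool, called after ">>>" in YAML: its name, and indented under it one key for each argument. move_arm: Moves the arm, as the interface text tells. Shifts and turns lie within -1 to 1; 1 stands for 0.1 m of shift or pi rad of turn. Its arguments: {"type":"object","properties":{"motion":{"type":"array"},"fingers":{"type":"number"},"newtons":{"type":"number"}},"required":["motion"]}

```bash
ls; mkdir -p pics
python3 - <<'E'
from cell import robot
import cv2,numpy as np
s=robot.observe();print({k:np.round(v,3).tolist() for k,v in s.items()})
for n in ["top","side"]:
    c=robot.read_camera(n);cv2.imwrite(f"pics/{n}.png",c["image"][:,:,::-1]);np.savez(f"{n}.npz",**c)
    print(n,{k:np.round(v,3).tolist() for k,v in c.items() if k not in("image","range_z")})
E
```

```text
pics
{'time': 0.0, 'qpos': [1.024, 0.343, 1.525, -0.0, 1.275, -0.146], 'qvel': [-0.001, 0.002, -0.0, -0.001, -0.0, -0.0], 'joint_efforts': [0.001, -43.126, -24.422, 0.072, 0.056, -0.0], 'tool_pos': [0.205, 0.483, 0.226], 'tool_rot': [-3.14, -0.0, 2.741], 'contact_force': [0.153, -0.773, 0.17], 'torque': [-0.005, 0.033, 0.004], 'grip_force': 0.0, 'opening': 0.092}
top {'vfov': 42.911, 'cx': 257.153, 'cy': 192.017, 'extrinsics': [[0.008, 0.98, -0.199, 0.299], [-1.0, 0.007, -0.004, -0.066], [-0.002, 0.199, 0.98, 1.38], [0.0, 0.0, 0.0, 1.0]]}
side {'vfov': 56.307, 'cx': 255.761, 'cy': 189.608, 'extrinsics': [[0.773, 0.384, -0.505, 0.085], [-0.634, 0.498, -0.592, -0.644], [0.024, 0.778, 0.628, 0.775], [0.0, 0.0, 0.0, 1.0]]}
```

View pics/top.png

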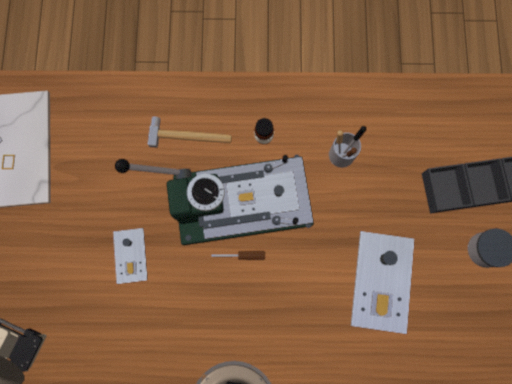

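View pics/side.png

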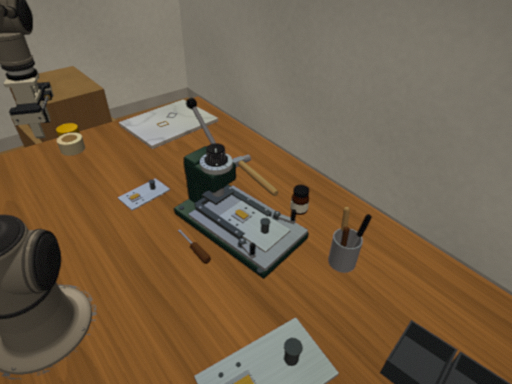

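The top view shows the press with its mouth to the right. The dial is at about (205,192), the pull at (279,190), the near post at (295,220) and the far post at (285,158). Next I'll fit positions from the depth data.

```bash
cat > h.py <<'E'
import numpy as np,cv2
def cloud(c,T):
    z=c["range_z"].astype(float);h,w=z.shape
    f=h/2/np.tan(np.radians(float(c["vfov"]))/2)
    u,v=np.meshgrid(np.arange(w),np.arange(h))
    P=np.stack([(u-c["cx"])/f*z,-(v-c["cy"])/f*z,-z],-1)
    P=P@T[:3,:3].T+T[:3,3];P[z==0]=np.nan
    return P
E
python3 - <<'E'
from h import *
t=np.load("top.npz");P=cloud(t,t["extrinsics"])
im=t["image"]
for n,(u,v) in dict(dial=(205,192),pull=(279,190),np_=(295,220),fp=(285,158),pot=(344,150),jar=(264,128),bed=(302,200)).items(): print(n,P[v,u].round(3))
x,y,z=P[...,0],P[...,1],P[...,2]
roi=(np.abs(x-.28)<.2)&(np.abs(y+.05)<.3)
u,v=np.meshgrid(np.arange(512),np.arange(384))
def rep(n,m):
    print(n,m.sum(),[np.nanmedian(a[m]).round(4) for a in(x,y,z)],[np.nanmean(a[m]).round(4) for a in(x,y)])
def near(a,b,r):return (abs(u-a)<r)&(abs(v-b)<r)
rep("dial",near(205,192,20)&(z>.235)&(z<.25))
rep("collar",near(205,192,25)&(z>.192)&(z<.204))
rep("pull",near(279,190,9)&(z>.075)&(z<.1))
rep("np",near(295,220,8)&(z>.07)&(z<.1))
rep("fp",near(285,158,8)&(z>.07)&(z<.1))
m=(near(245,200,75)&(z>.03)&(z<.062)).astype(np.uint8)
pts=np.c_[x[m>0],y[m>0]].astype(np.float32);print(cv2.minAreaRect(pts),[cv2.boxPoints(cv2.minAreaRect(pts)).round(3)])
cr=im[140:260,155:325,::-1];cv2.imwrite("pics/crop.png",cv2.resize(cr,None,fx=4.7,fy=4.7,interpolation=cv2.INTER_CUBIC))
E
```

```text
dial [0.53  0.063 0.239]
pull [ 0.568 -0.12   0.087]
np_ [ 0.487 -0.163  0.086]
fp [ 0.657 -0.136  0.087]
pot [ 0.706 -0.314  0.003]
jar [ 0.743 -0.078  0.087]
bed [ 0.55  -0.186  0.036]
dial 372 [np.float64(0.5369), np.float64(0.0655), np.float64(0.2416)] [np.float64(0.5375), np.float64(0.066)]
collar 645 [np.float64(0.5288), np.float64(0.076), np.float64(0.1983)] [np.float64(0.5328), np.float64(0.0746)]
pull 89 [np.float64(0.5677), np.float64(-0.1199), np.float64(0.087)] [np.float64(0.5678), np.float64(-0.1194)]
np 31 [np.float64(0.4863), np.float64(-0.1651), np.float64(0.0859)] [np.float64(0.4855), np.float64(-0.1643)]
fp 32 [np.float64(0.6575), np.float64(-0.1365), np.float64(0.0857)] [np.float64(0.6579), np.float64(-0.1368)]
((0.5713921785354614, -0.01711021363735199), (0.36977943778038025, 0.3684084117412567), 8.645977973937988) [array([[ 0.361,  0.137],
       [ 0.416, -0.227],
       [ 0.782, -0.171],
       [ 0.726,  0.193]], dtype=float32)]
```

View pics/crop.png

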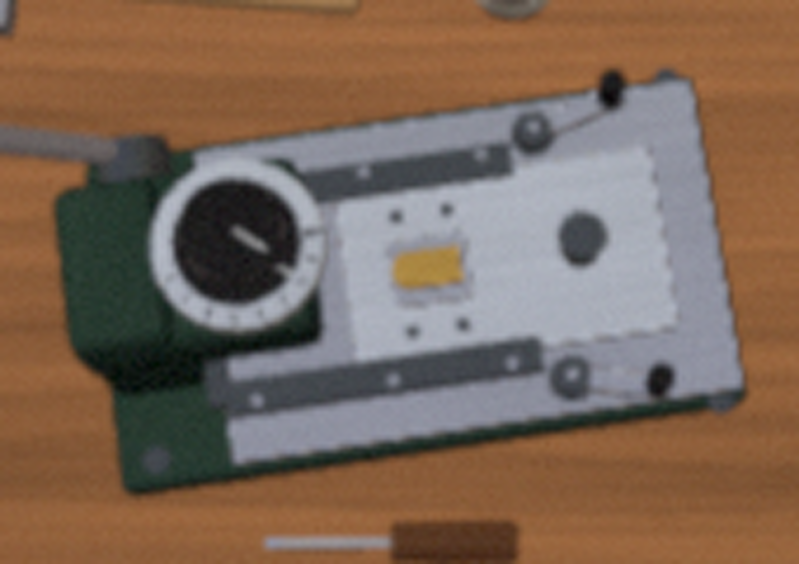

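In the crop, the dial pointer sits about 38° clockwise of the long tick, so about 2 clicks from the stop. The plate is about 75 mm short of home and the press yaw is about 99.3°. I'll move above the mouth for a close look.

>>> move_arm:
  motion:
    - [-0.2,-0.15,-1,0,0,0.06]
    - [-0.4,-0.3,-1,0,0,0.11]
    - [-0.6,-0.4,-1,0,0,0.17]
    - [-0.8,-0.55,-1,0,0,0.22]
    - [-1,-0.69,-1.0,0,0,0.28]
    - [-1,-0.69,-1.0,0,0,0.321]

```text
time: 0.85
tool_pos: [0.2706, 0.3796, 0.3265]
tool_rot: [-3.141, 0.001, 1.725]
contact_force: [-0.6, 0.1, 1.2]
opening: 0.0918
grip_force: 0.0
```

>>> move_arm:
  motion:
    - [-0.5,0.22,0,0,0,0]
    - [-1,0.43,0,0,0,0]

```text
time: 1.1
tool_pos: [0.3287, 0.2881, 0.3263]
tool_rot: [-3.141, 0.0, 1.734]
contact_force: [0.8, -0.2, -0.5]
opening: 0.0917
grip_force: 0.0
```

>>> move_arm:
  motion:
    - [-0.5,0.22,0,0,0,0]
    - [-1,0.43,0,0,0,0]

```text
time: 1.35
tool_pos: [0.3875, 0.1957, 0.3265]
tool_rot: [-3.141, -0.0, 1.733]
contact_force: [0.4, 1.2, -0.3]
opening: 0.0917
grip_force: 0.0
```

>>> move_arm:
  motion:
    - [-0.5,0.22,0,0,0,0]
    - [-1,0.43,0,0,0,0]

```text
time: 1.6
tool_pos: [0.4461, 0.1039, 0.3265]
tool_rot: [-3.141, -0.0, 1.732]
contact_force: [1.5, 0.3, 0.1]
opening: 0.0918
grip_force: 0.0
```

>>> move_arm:
  motion:
    - [-0.5,0.22,0,0,0,0]
    - [-1,0.43,0,0,0,0]

```text
time: 1.85
tool_pos: [0.5047, 0.0121, 0.3264]
tool_rot: [-3.141, -0.0, 1.732]
contact_force: [1.2, 0.1, 0.1]
opening: 0.0917
grip_force: 0.0
```

>>> move_arm:
  motion:
    - [-0.5,0.22,0,0,0,0]
    - [-1,0.43,0,0,0,0]
    - [-1,0.43,0,0,0,0]
    - [-1,0.43,0,0,0,0]
  fingers: -1
  newtons: 20

```text
time: 2.35
tool_pos: [0.5622, -0.0777, 0.3261]
tool_rot: [-3.14, -0.001, 1.732]
contact_force: [-0.3, 0.1, 0.9]
opening: 0.056
grip_force: 0.0
```

Run:
```python
from cell import robot
import cv2,numpy as np
s=robot.observe();print(s["tool_pos"],s["tool_rot"],s["opening"],s["contact_force"],s["time"])
c=robot.read_camera("wrist");np.savez("w1.npz",pos=s["tool_pos"],rot=s["tool_rot"],**c)
print(np.round(c["hand_eye"],3),c["vfov"])
cv2.imwrite("pics/w1.png",c["image"][:,:,::-1])
```

```text
[ 0.56217549 -0.0776988   0.32613394] [-3.14037613e+00 -1.08782048e-03  1.73199409e+00] 0.05600463767217189 [-0.29504722  0.05133132  0.89827361] 2.35
[[ 0.     0.968  0.252  0.068]
 [ 1.    -0.    -0.     0.001]
 [-0.     0.252 -0.968 -0.158]
 [ 0.     0.     0.     1.   ]] 65.17146328917613
```

View pics/w1.png

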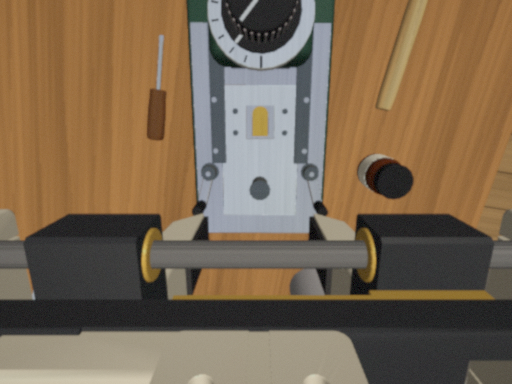

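The wrist view shows the press aligned with the tool axes. The pull is at (259,188), the pivots at (209,171) and (310,171), the posts near (200,208) and (320,208), and the dial at the top centre.

```bash
cat >> h.py <<'E'
from scipy.spatial.transform import Rotation as R
def wcloud(c):
    T=np.eye(4);T[:3,:3]=R.from_euler("xyz",c["rot"]).as_matrix();T[:3,3]=c["pos"]
    return cloud(c,T@c["hand_eye"])
E
python3 - <<'E'
from h import *
c=np.load("w1.npz");P=wcloud(c)
x,y,z=P[...,0],P[...,1],P[...,2]
v,u=np.mgrid[:384,:512]
def rep(n,a,b,r,z0,z1):
    m=(abs(u-a)<r)&(abs(v-b)<r)&(z>z0)&(z<z1)
    p=np.c_[x[m],y[m]].astype(np.float32);cc,rad=cv2.minEnclosingCircle(p)
    print(n,m.sum(),p.mean(0).round(4),np.median(z[m]).round(4),"enc",np.round(cc,4),round(rad,4))
rep("pull",259,188,14,.08,.095);rep("pull mid",259,188,14,.055,.08)
rep("np",200,208,9,.078,.095);rep("fp",320,208,9,.078,.095)
rep("npiv",209,171,10,.05,.08);rep("fpiv",310,171,10,.05,.08)
rep("collar",262,12,60,.196,.203)
# bed/guide edges: guide tops
for n,a,b in(("gl",205,235),("gr",290,320)):
    m=(u>a)&(u<b)&(v>98)&(v<160)&(z>.051)&(z<.06)
    p=np.c_[x[m],y[m]].astype(np.float32);print(n,len(p),cv2.fitLine(p,cv2.DIST_HUBER,0,.01,.01).ravel().round(4))
m=(u>185)&(u<345)&(v>75)&(v<230)&(z>.032)&(z<.06)
p=np.c_[x[m],y[m]].astype(np.float32);rr=cv2.minAreaRect(p);print(rr)
E
```

```text
pull 329 [ 0.5707 -0.1163] 0.0882 enc [ 0.5709 -0.1165] 0.0143
pull mid 43 [ 0.5689 -0.1069] 0.064 enc [ 0.5701 -0.113 ] 0.0111
np 96 [ 0.4897 -0.1593] 0.0875 enc [ 0.4896 -0.1616] 0.0078
fp 101 [ 0.6614 -0.1319] 0.0878 enc [ 0.662  -0.1334] 0.0076
npiv 193 [ 0.4945 -0.1113] 0.0562 enc [ 0.4968 -0.1093] 0.0183
fpiv 188 [ 0.6415 -0.0877] 0.0563 enc [ 0.6382 -0.086 ] 0.0183
collar 2499 [0.5447 0.047 ] 0.2002 enc [0.5413 0.0682] 0.0459
gl 888 [ 0.1565 -0.9877  0.5002 -0.047 ]
gr 891 [ 0.1526 -0.9883  0.6162 -0.0283]
((0.564960777759552, -0.08012311160564423), (0.19026179611682892, 0.22966457903385162), 9.179048538208008)
```

>>> move_arm:
  motion:
    - [-0.4,0.02,0.4,0,0,0]
    - [-0.67,0.02,0.8,0,0,0]
    - [-0.67,0.02,1,0,0,0]
  fingers: -1

```text
time: 2.78
tool_pos: [0.5743, -0.1438, 0.2246]
tool_rot: [-3.139, -0.001, 1.732]
contact_force: [0.3, 0.7, 0.1]
opening: 0.0223
grip_force: 0.0
```

>>> move_arm:
  motion:
    - [0,0,0.5,0,0,0]
    - [0,0,1,0,0,0]

```text
time: 3.02
tool_pos: [0.5754, -0.1424, 0.1265]
tool_rot: [3.14, 0.001, 1.734]
contact_force: [0.4, -0.0, -0.3]
opening: 0.0028
grip_force: 0.0
```

>>> move_arm:
  motion:
    - [0,0,0.4,0,0,0]
    - [0,0,0.66,0,0,0]
    - [0,0,0.66,0,0,0]

```text
time: 3.4
tool_pos: [0.5741, -0.1422, 0.0596]
tool_rot: [-3.139, -0.002, 1.734]
contact_force: [-0.0, -0.3, 0.4]
opening: 0.0008
grip_force: 0.0
```

>>> move_arm:
  motion:
    - [0.05,0,0,0,0,0]
    - [0.1,0,0,0,0,0]
    - [0.18,0,0,0,0,0]
    - [0.26,0,0,0,0,0]
    - [0.34,0,0,0,0,0]
    - [0.42,0,0,0,0,0]
    - [0.5,0,0,0,0,0]
    - [0.58,0,0,0,0,0]
    - [0.65,0,0,0,0,0]
    - [0.7,0,0,0,0,0]
    - [0.74,0,0,0,0,0]
    - [0.74,0,0,0,0,0]

```text
time: 4.9
tool_pos: [0.5631, -0.0701, 0.0605]
tool_rot: [-3.141, -0.001, 1.733]
contact_force: [0.5, -1.6, 1.7]
opening: 0.0004
grip_force: 1.0
```

>>> move_arm:
  motion:
    - [0.01,0,0,0,0,0]
    - [0.02,0,0,0,0,0]
    - [0.03,0,0,0,0,0]
    - [0.04,0,0,0,0,0]
    - [0.04,0,0,0,0,0]

```text
time: 5.52
tool_pos: [0.563, -0.0671, 0.0606]
tool_rot: [3.141, 0.001, 1.732]
contact_force: [0.5, -5.4, -1.0]
opening: 0.0004
grip_force: 2.6
```

>>> move_arm:
  motion:
    - [0.01,0,0,0,0,0]
    - [0.02,0,0,0,0,0]
    - [0.025,0,0,0,0,0]
    - [0.025,0,0,0,0,0]

```text
time: 6.02
tool_pos: [0.5641, -0.0662, 0.0612]
tool_rot: [3.138, 0.003, 1.732]
contact_force: [4.3, -10.3, -0.6]
opening: 0.0001
grip_force: 5.5
```

>>> move_arm:
  motion:
    - [-0.15,0,0,0,0,0]
    - [-0.3,0,-0.2,0,0,0]
    - [-0.4,-0.1,-0.6,0,0,0]
    - [-0.5,-0.3,-0.6,0,0,0]

```text
time: 6.52
tool_pos: [0.5422, -0.1192, 0.1232]
tool_rot: [3.137, 0.001, 1.733]
contact_force: [0.6, -0.0, 0.3]
opening: 0.0005
grip_force: 0.0
```

Run:
```python
from cell import robot
from h import *
s=robot.observe();c=dict(robot.read_camera("wrist"),pos=s["tool_pos"],rot=s["tool_rot"]);np.savez("w2.npz",**c)
cv2.imwrite("pics/w2.png",c["image"][:,:,::-1])
px=np.array([-.158,.9874]);py=np.array([-.9874,-.158]);O=np.array([.5521,.0011])
d=s["tool_pos"][:2]-O;print("tool",d@px,d@py,s["tool_rot"])
P=wcloud(c);D=P[...,:2]-O;X=D@px;Y=D@py;Z=P[...,2]
m=(abs(X+.045)<.03)&(abs(Y)<.03)&(Z>.083)&(Z<.095)
print("pull",m.sum(),cv2.minEnclosingCircle(np.c_[X[m],Y[m]].astype(np.float32)),np.median(Z[m]))
m=(abs(X-.068)<.06)&(abs(Y)<.06)&(Z>.196)&(Z<.203)
print("collar",m.sum(),cv2.minEnclosingCircle(np.c_[X[m],Y[m]].astype(np.float32)))
```

```text
tool -0.11720948789517316 0.028759469356259594 [3.13714487e+00 1.19777570e-03 1.73262756e+00]
pull 1704 ((-0.04387657716870308, -0.0008039135718718171), 0.014525462873280048) 0.08824671156197102
collar 0 ((0.0, 0.0), 0.0)
```

View pics/w2.png

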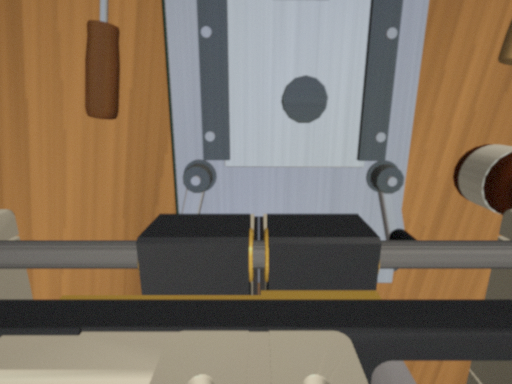

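The plate is home to within about 1 mm: the pull measures press x −44. Next is the near lever.

>>> move_arm:
  motion:
    - [-0.05,-0.15,0,0,0,0.058]
    - [-0.1,-0.3,0,0,0,0.116]
    - [-0.15,-0.45,0,0,0,0.174]
    - [-0.2,-0.6,0,0,0,0.232]
    - [-0.25,-0.75,0,0,0,0.29]
    - [-0.28,-0.86,0,0,0,0.348]
    - [-0.28,-0.86,0,0,0,0.406]
    - [-0.28,-0.86,0,0,0,0.464]
    - [-0.28,-0.86,0,0,0,0.522]
    - [-0.28,-0.86,0.2,0,0,0.58]
    - [-0.28,-0.86,0.62,0,0,0.58]
    - [-0.28,-0.86,0.62,0,0,0.58]

```text
time: 8.07
tool_pos: [0.4582, -0.1586, 0.0562]
tool_rot: [-3.138, 0.007, -0.09]
contact_force: [0.3, -0.4, -0.2]
opening: 0.0004
grip_force: 0.0
```

```bash
cat > arc.py <<'E'
from cell import robot
from h import *
import sys
px=np.array([-.158,.9874]);py=np.array([-.9874,-.158]);O=np.array([.5521,.0011]);psi=1.7295
def here():
    s=robot.observe();d=s["tool_pos"][:2]-O
    print("tool",(d@px).round(4),(d@py).round(4),s["tool_pos"][2].round(4),"th",s["tool_rot"][2]-psi,s["contact_force"].round(1),s["time"]);return s
def rows(side,ths,D):   # side +1 near, -1 far
    s=here();y0=s["tool_rot"][2];p0=s["tool_pos"][:2]
    for th,d in zip(ths,D):
        X=-.1035-.05*np.sin(th)-d*np.cos(th);Y=side*(.075-.05*np.cos(th)+d*np.sin(th))
        w=O+X*px+Y*py-p0;yaw=psi-side*th
        print(np.round([w@[np.cos(y0),np.sin(y0)]*10,w@[np.sin(y0),-np.cos(y0)]*10,((y0-yaw+np.pi)%(2*np.pi)-np.pi)/np.pi],3))
E
python3 -c "
from arc import *
rows(1,np.r_[1.82,np.linspace(1.65,0,11)],np.r_[.02,[.0175]*11])"
```

```text
tool -0.1428 0.118 0.0562 th -1.8193645364525974 [ 0.3 -0.4 -0.2] 8.075
[0.12  0.013 0.   ]
[ 0.232  0.036 -0.054]
[ 0.319  0.043 -0.106]
[ 0.406  0.036 -0.159]
[ 0.491  0.015 -0.211]
[ 0.571 -0.02  -0.264]
[ 0.644 -0.068 -0.317]
[ 0.708 -0.126 -0.369]
[ 0.762 -0.195 -0.422]
[ 0.804 -0.272 -0.474]
[ 0.833 -0.354 -0.527]
[ 0.848 -0.44  -0.579]
```

>>> move_arm:
  motion:
    - [0.12,0.01,-0.03,0,0,0]
    - [0.23,0.04,-0.03,0,0,-0.054]
    - [0.32,0.04,-0.03,0,0,-0.106]
    - [0.41,0.04,-0.03,0,0,-0.159]
    - [0.49,0.015,-0.03,0,0,-0.211]
    - [0.57,-0.02,-0.03,0,0,-0.264]
    - [0.645,-0.07,-0.03,0,0,-0.317]
    - [0.71,-0.125,-0.03,0,0,-0.37]
    - [0.76,-0.195,-0.03,0,0,-0.422]
    - [0.805,-0.27,-0.03,0,0,-0.474]
    - [0.83,-0.355,-0.03,0,0,-0.527]
    - [0.83,-0.355,-0.03,0,0,-0.527]

```text
time: 9.57
tool_pos: [0.5481, -0.1321, 0.0636]
tool_rot: [3.138, 0.001, 1.565]
contact_force: [-0.4, -0.5, -1.2]
opening: 0.0004
grip_force: 0.0
```

```bash
python3 -c "
from arc import *
rows(1,[.1,.05,0,0],[.0175,.0175,.0175,.0155])"
```

```text
tool -0.1309 0.025 0.0636 th -0.16425277307815755 [-0.4 -0.5 -1.2] 9.575
[ 0.046 -0.028 -0.02 ]
[ 0.072 -0.021 -0.036]
[ 0.098 -0.016 -0.052]
[ 0.117 -0.019 -0.052]
```

>>> move_arm:
  motion:
    - [0.04,-0.02,0,0,0,-0.02]
    - [0.07,-0.02,0,0,0,-0.036]
    - [0.09,-0.02,0,0,0,-0.052]
    - [0.1,-0.02,0,0,0,-0.052]
    - [0.1,-0.02,0,0,0,-0.052]

```text
time: 10.2
tool_pos: [0.5454, -0.1228, 0.0627]
tool_rot: [3.139, 0.002, 1.727]
contact_force: [1.5, -3.3, 2.6]
opening: 0.0003
grip_force: 1.8
```

>>> move_arm:
  motion:
    - [0.01,0,0,0,0,0]
    - [0.02,0,0,0,0,0]
    - [0.02,0,0,0,0,0]

```text
time: 10.58
tool_pos: [0.5454, -0.1225, 0.0627]
tool_rot: [3.139, 0.004, 1.728]
contact_force: [1.7, -10.8, 3.5]
opening: 0.0005
grip_force: 5.2
```

```bash
python3 -c "
from arc import *
here()"
```

```text
tool -0.121 0.0262 0.0627 th -0.0017247703565390626 [  1.7 -10.8   3.5] 10.575
```

>>> move_arm:
  motion:
    - [0.01,0,0,0,0,0]
    - [0.03,0,0,0,0,0]
    - [0.03,0,0,0,0,0]
    - [-0.2,0,0,0,0,0]
    - [-0.2,0,-0.4,0,0,0]
    - [-0.2,0.2,-0.8,0,0,-0.05]
    - [-0.2,0.5,-0.8,0,0,-0.1]
    - [-0.2,0.5,-0.8,0,0,-0.1]

```text
time: 11.58
tool_pos: [0.5975, -0.1316, 0.1415]
tool_rot: [3.141, -0.001, 2.044]
contact_force: [-0.3, -0.0, -0.3]
opening: 0.0004
grip_force: 0.0
```

```bash
python3 -c "
from arc import *
t=np.load('top.npz');P=cloud(t,t['extrinsics']);D=P[...,:2]-O;X=D@px;Y=D@py;Z=P[...,2]
m=(X>-.45)&(X<-.21)&(Y<.1)&(Y>-.3)&(Z>.05)
print(np.nanmin(X[m]),np.nanmax(X[m]),np.nanmin(Y[m]),np.nanmax(Y[m]),Z[m].max())
m&=(Z>.11);print('tall',X[m].max(),X[m].min(),Y[m].min(),Y[m].max())
rows(-1,[1.82,1.82],[.028,.028])"
```

```text
-0.3632042062791618 -0.2868670802175991 -0.1282432595569865 -0.04955186496007824 0.18651182120377707
tall -0.2893974955490302 -0.3613044536351146 -0.111501085413526 -0.05103737851543316
tool -0.1382 -0.0238 0.1415 th 0.31414030765728174 [-0.3 -0.  -0.3] 11.575
[-0.345  0.841 -0.479]
[-0.345  0.841 -0.479]
```

>>> move_arm:
  motion:
    - [-0.05,0.12,0,0,0,-0.055]
    - [-0.1,0.25,0,0,0,-0.11]
    - [-0.15,0.4,0,0,0,-0.165]
    - [-0.2,0.55,0,0,0,-0.22]
    - [-0.28,0.7,0,0,0,-0.275]
    - [-0.345,0.84,0,0,0,-0.33]
    - [-0.345,0.84,0,0,0,-0.385]
    - [-0.345,0.84,0,0,0,-0.44]
    - [-0.345,0.84,0.2,0,0,-0.479]
    - [-0.345,0.84,0.6,0,0,-0.479]
    - [-0.345,0.84,0.8,0,0,-0.479]
    - [-0.345,0.84,0.8,0,0,-0.479]

```text
time: 13.08
tool_pos: [0.6846, -0.1242, 0.0588]
tool_rot: [3.137, -0.005, -2.737]
contact_force: [0.2, -0.6, 0.1]
opening: 0.0003
grip_force: 0.0
```

```bash
python3 -c "
from arc import *
rows(-1,np.r_[1.82,np.linspace(1.65,0,11)],np.r_[.02,[.0175]*11])"
```

```text
tool -0.1446 -0.111 0.0588 th -4.466742939441539 [ 0.2 -0.6  0.1] 13.075
[ 0.048 -0.013 -0.001]
[ 0.16  -0.036  0.053]
[ 0.247 -0.043  0.106]
[ 0.334 -0.036  0.158]
[ 0.419 -0.016  0.211]
[0.499 0.019 0.263]
[0.572 0.066 0.316]
[0.637 0.125 0.368]
[0.691 0.194 0.421]
[0.733 0.27  0.473]
[0.762 0.352 0.526]
[0.777 0.438 0.578]
```

>>> move_arm:
  motion:
    - [0.05,-0.01,-0.01,0,0,0]
    - [0.16,-0.035,-0.01,0,0,0.053]
    - [0.25,-0.04,-0.01,0,0,0.106]
    - [0.335,-0.035,-0.01,0,0,0.158]
    - [0.42,-0.015,-0.01,0,0,0.211]
    - [0.5,0.02,-0.01,0,0,0.263]
    - [0.57,0.065,-0.01,0,0,0.316]
    - [0.635,0.125,-0.01,0,0,0.368]
    - [0.69,0.195,-0.01,0,0,0.421]
    - [0.735,0.27,-0.01,0,0,0.473]
    - [0.76,0.35,-0.01,0,0,0.526]
    - [0.76,0.35,-0.01,0,0,0.526]

```text
time: 14.58
tool_pos: [0.6036, -0.1226, 0.0643]
tool_rot: [3.14, 0.001, 1.897]
contact_force: [1.1, -0.5, 0.3]
opening: 0.0
grip_force: 0.0
```

```bash
python3 -c "
from arc import *
rows(-1,[.1,.05,0,0],[.0175,.0175,.0175,.0155])"
```

```text
tool -0.1303 -0.0313 0.0643 th 0.16716885776705048 [ 1.1 -0.5  0.3] 14.575
[ 0.051 -0.035  0.021]
[ 0.076 -0.042  0.037]
[ 0.102 -0.047  0.053]
[ 0.122 -0.044  0.053]
```

>>> move_arm:
  motion:
    - [0.04,-0.03,0,0,0,0.02]
    - [0.07,-0.04,0,0,0,0.037]
    - [0.09,-0.045,0,0,0,0.053]
    - [0.1,-0.045,0,0,0,0.053]
    - [0.11,-0.045,0,0,0,0.053]

```text
time: 15.2
tool_pos: [0.5968, -0.1149, 0.0638]
tool_rot: [3.139, 0.003, 1.732]
contact_force: [2.1, -7.6, 1.9]
opening: 0.0005
grip_force: 3.9
```

>>> move_arm:
  motion:
    - [0.01,0,0,0,0,0]
    - [0.02,0,0,0,0,0]
    - [0.03,0,0,0,0,0]
    - [0.03,0,0,0,0,0]

```text
time: 15.7
tool_pos: [0.5968, -0.1146, 0.064]
tool_rot: [3.138, 0.007, 1.732]
contact_force: [1.3, -15.6, 0.7]
opening: 0.0006
grip_force: 7.7
```

```bash
python3 -c "
from arc import *
here()"
```

```text
tool -0.1213 -0.0259 0.064 th 0.002073692752267986 [  1.3 -15.6   0.7] 15.7
```

>>> move_arm:
  motion:
    - [-0.15,0,0,0,0,0]
    - [-0.3,0,-0.2,0,0,0]
    - [-0.3,-0.2,-0.7,0,0,0]
    - [-0.3,-0.26,-1,0,0,0]

```text
time: 16.2
tool_pos: [0.5738, -0.1445, 0.1646]
tool_rot: [3.141, -0.0, 1.73]
contact_force: [0.3, -0.0, -0.4]
opening: 0.0004
grip_force: 0.0
```

>>> move_arm:
  motion:
    - [0,0,-0.5,0,0,0]
    - [0,0,-1,0,0,0]
  fingers: 1

```text
time: 16.45
tool_pos: [0.5737, -0.1439, 0.264]
tool_rot: [-3.141, -0.001, 1.731]
contact_force: [0.7, -0.8, -0.3]
opening: 0.0156
grip_force: 0.0
```

>>> move_arm:
  motion:
    - [0.4,0,-0.5,0,0,0]
    - [0.8,0,-0.8,0,0,0]
    - [0.8,0,-0.8,0,0,0]
    - [0.8,0,-0.8,0,0,0]

```text
time: 16.95
tool_pos: [0.5613, -0.0653, 0.3418]
tool_rot: [-3.14, -0.001, 1.731]
contact_force: [1.1, -0.8, -0.3]
opening: 0.0555
grip_force: 0.0
```

Run:
```python
from arc import *
s=here();c=dict(robot.read_camera("wrist"),pos=s["tool_pos"],rot=s["tool_rot"]);np.savez("w3.npz",**c)
cv2.imwrite("pics/w3.png",c["image"][:,:,::-1])
P=wcloud(c);D=P[...,:2]-O;X=D@px;Y=D@py;Z=P[...,2]
for n,x,y,r,a,b in(("pull",-.045,0,.03,.083,.095),("np",-.1035,.025,.018,.08,.095),("fp",-.1035,-.025,.018,.08,.095),("collar",.068,0,.06,.196,.203),("dial",.068,0,.06,.236,.25)):
    m=(abs(X-x)<r)&(abs(Y-y)<r)&(Z>a)&(Z<b)
    if m.any(): print(n,m.sum(),cv2.minEnclosingCircle(np.c_[X[m],Y[m]].astype(np.float32)),np.median(Z[m]))
```

```text
tool -0.067 0.0014 0.3418 th 0.0010682802648356304 [ 1.1 -0.8 -0.3] 16.95
pull 344 ((-0.04389148950576782, -0.0011687541846185923), 0.014327866025269032) 0.08824944249726807
np 100 ((-0.10227255523204803, 0.024922538548707962), 0.007828973233699799) 0.08781204676524604
fp 100 ((-0.10265186429023743, -0.02495335042476654), 0.007987551391124725) 0.08753280091167187
collar 2668 ((0.0687875971198082, 6.096581637393683e-05), 0.045980844646692276) 0.20020051273732864
dial 3113 ((0.06846269220113754, 0.00016433783457614481), 0.027052070945501328) 0.24264737443152012
```

View pics/w3.png

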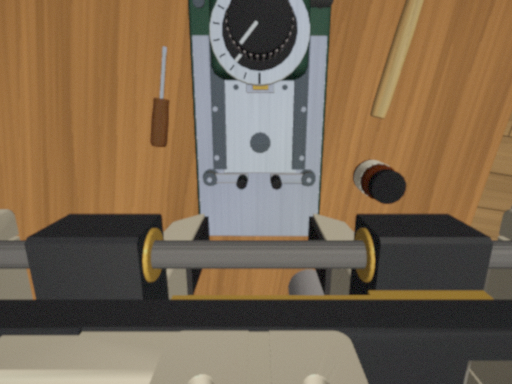

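Both levers are closed, with their posts at (242,182) and (276,182), 50 mm apart across the slide. Next is the dial.

>>> move_arm:
  motion:
    - [0.45,0.01,0,0,0,0]
    - [0.9,0.01,0,0,0,0]

```text
time: 17.25
tool_pos: [0.5481, 0.0234, 0.3408]
tool_rot: [-3.138, -0.001, 1.727]
contact_force: [1.2, 0.5, -0.6]
opening: 0.0799
grip_force: 0.0
```

>>> move_arm:
  motion:
    - [0.45,0,0,0,0,0]
    - [0.45,0,0.3,0,0,0]
    - [0.45,0,0.6,0,0,0]
    - [0.45,0,0.6,0,0,0]

```text
time: 17.75
tool_pos: [0.54, 0.0675, 0.2794]
tool_rot: [-3.134, -0.001, 1.728]
contact_force: [0.1, -0.2, 1.4]
opening: 0.0916
grip_force: 0.0
```

```bash
python3 -c "
from arc import *
s=here();print(s['opening'])"
```

```text
tool 0.0675 0.0015 0.2794 th -0.0010190842424584456 [ 0.1 -0.2  1.4] 17.75
0.09162032001104563
```

>>> move_arm:
  motion:
    - [0.01,0.015,0.3,0,0,0]
    - [0.01,0.015,0.64,0,0,0]
    - [0.01,0.015,0.64,0,0,0]

```text
time: 18.12
tool_pos: [0.5418, 0.0688, 0.2173]
tool_rot: [-3.137, -0.001, 1.728]
contact_force: [0.1, 0.3, 0.8]
opening: 0.0917
grip_force: 0.0
```

>>> move_arm:
  motion:
    - [0,0,0,0,0,0]
    - [0,0,0,0,0,0]
    - [0,0,0,0,0,0]
    - [0,0,0,0,0,0]
    - [0,0,0,0,0,0]
    - [0,0,0,0,0,0]
    - [0,0,0,0,0,0]
  fingers: -1
  newtons: 30

```text
time: 19.0
tool_pos: [0.5404, 0.0692, 0.2191]
tool_rot: [-3.137, 0.0, 1.729]
contact_force: [-8.6, -1.0, 6.5]
opening: 0.0514
grip_force: 30.0
```

```bash
python3 -c "
from arc import *
s=here();print(s['opening'],s['grip_force'],s['torque'])"
```

```text
tool 0.0691 0.0008 0.2191 th -5.748490393298056e-05 [-8.6 -1.   6.5] 19.0
0.05140967491725252 29.999695122241974 [-0.46910583  1.66931452  0.02304231]
```

>>> move_arm:
  motion:
    - [0,-0.008,0,0,0,-0.04]
    - [0,-0.008,0,0,0,-0.08]
    - [0,-0.008,0,0,0,-0.12]
    - [0,-0.008,0,0,0,-0.16]
    - [0,-0.008,0,0,0,-0.2]
    - [0,-0.008,0,0,0,-0.22]
    - [0,-0.008,0,0,0,-0.22]
    - [0,-0.008,0,0,0,-0.22]

```text
time: 20.0
tool_pos: [0.54, 0.069, 0.2191]
tool_rot: [-3.138, -0.002, 2.421]
contact_force: [-7.7, -2.9, 4.4]
opening: 0.0511
grip_force: 30.0
```

```bash
python3 -c "
from arc import *
s=here();print(s['opening'],s['grip_force'],s['torque'])"
```

```text
tool 0.0689 0.0012 0.2191 th 0.69142361675176 [-7.7 -2.9  4.4] 20.0
0.05113067748813044 29.99680995941162 [-0.62223257  1.34396043  0.06120868]
```

>>> move_arm:
  motion:
    - [0,0,0,0,0,-0.01]
    - [0,0,0,0,0,-0.02]
    - [0,0,0,0,0,-0.03]
    - [0,0,0,0,0,-0.03]

```text
time: 20.5
tool_pos: [0.54, 0.0689, 0.2189]
tool_rot: [-3.139, -0.003, 2.513]
contact_force: [-7.4, -1.8, 3.8]
opening: 0.0515
grip_force: 30.0
```

```bash
python3 -c "
from arc import *
s=here();print(s['opening'],s['grip_force'],s['torque'])"
```

```text
tool 0.0689 0.0012 0.2189 th 0.7838484909687968 [-7.4 -1.8  3.8] 20.5
0.05145368849253897 30.00097632408142 [-0.38671658  1.20491475 -0.69334021]
```

>>> move_arm:
  motion:
    - [0,0,0,0,0,0.03]
    - [0,0,0,0,0,0.03]
    - [0,0,0,0,0,0.03]
    - [0,0,0,0,0,0.03]
    - [0,0,0,0,0,0.03]
  fingers: 0.5

```text
time: 21.12
tool_pos: [0.5419, 0.0694, 0.2187]
tool_rot: [3.142, -0.0, 2.421]
contact_force: [-0.6, 0.4, 0.3]
opening: 0.069
grip_force: 0.0
```

```bash
python3 -c "
from arc import *
s=here();print(s['opening'],s['grip_force'],s['torque'])"
```

```text
tool 0.0691 -0.0007 0.2187 th 0.6913652830583994 [-0.6  0.4  0.3] 21.125
0.06901597154806743 0.0 [-0.03789219  0.01094649 -0.02271166]
```

>>> move_arm:
  motion:
    - [0.01,-0.015,0.03,0,0,0]
    - [0.01,-0.015,0.03,0,0,0]
    - [0.01,-0.015,0.03,0,0,0]

```text
time: 21.5
tool_pos: [0.5401, 0.0689, 0.2157]
tool_rot: [3.142, -0.0, 2.42]
contact_force: [0.1, -0.4, 0.0]
opening: 0.0689
grip_force: 0.0
```

>>> move_arm:
  motion:
    - [0,0,0,0,0,0]
    - [0,0,0,0,0,0]
    - [0,0,0,0,0,0]
    - [0,0,0,0,0,0]
    - [0,0,0,0,0,0]
  fingers: -1
  newtons: 30

```text
time: 22.12
tool_pos: [0.5401, 0.0689, 0.2158]
tool_rot: [3.142, 0.0, 2.42]
contact_force: [-0.8, -0.6, 0.1]
opening: 0.051
grip_force: 30.0
```

```bash
python3 -c "
from arc import *
s=here();print(s['opening'],s['grip_force'],s['torque'])"
```

```text
tool 0.0688 0.0012 0.2158 th 0.6908645062244296 [-0.8 -0.6  0.1] 22.125
0.051034331259069955 30.000127851963043 [-0.13297754  0.13098894  0.01308187]
```

>>> move_arm:
  motion:
    - [0,0,0,0,0,-0.01]
    - [0,0,0,0,0,-0.02]
    - [0,0,0,0,0,-0.02]

```text
time: 22.5
tool_pos: [0.54, 0.0689, 0.2157]
tool_rot: [-3.142, -0.0, 2.483]
contact_force: [-1.8, -0.5, 1.2]
opening: 0.0519
grip_force: 30.0
```

```bash
python3 -c "
from arc import *
s=here();print(s['opening'],s['grip_force'],s['torque'])"
```

```text
tool 0.0689 0.0013 0.2157 th 0.7538666617456349 [-1.8 -0.5  1.2] 22.5
0.05186132675743147 29.99976485967636 [-0.08960364  0.2704801  -0.78848698]
```

The dial is at its hard stop (0.79 N m after 3.6°). Now turning it 80° clockwise.

>>> move_arm:
  motion:
    - [0,0,0,0,0,0.045]
    - [0,0,0,0,0,0.09]
    - [0,0,0,0,0,0.135]
    - [0,0,0,0,0,0.18]
    - [0,0,0,0,0,0.225]
    - [0,0,0,0,0,0.27]
    - [0,0,0,0,0,0.315]
    - [0,0,0,0,0,0.36]
    - [0,0,0,0,0,0.405]
    - [0,0,0,0,0,0.44]
    - [0,0,0,0,0,0.464]
    - [0,0,0,0,0,0.464]

```text
time: 24.0
tool_pos: [0.5407, 0.069, 0.2157]
tool_rot: [3.14, -0.001, 1.027]
contact_force: [2.5, 0.9, -1.4]
opening: 0.0517
grip_force: 30.0
```

```bash
python3 -c "
from arc import *
s=here();print(s['opening'],s['grip_force'],s['torque'])"
```

```text
tool 0.0688 0.0006 0.2157 th -0.7021439380903194 [ 2.5  0.9 -1.4] 24.0
0.05166156538692796 30.000188648700714 [-0.13239296 -0.300912    0.09330525]
```

>>> move_arm:
  motion:
    - [0,0,0,0,0,0]
    - [0,0,0,0,0,0]
    - [0,0,0,0,0,0]
    - [0,0,0,0,0,0]
    - [0,0,0,0,0,0]
    - [0,0,0,0,0,0]
    - [0,0,0,0,0,0]
  fingers: 1

```text
time: 24.88
tool_pos: [0.5401, 0.0689, 0.2157]
tool_rot: [-3.142, -0.0, 1.026]
contact_force: [-0.2, -0.1, -0.7]
opening: 0.092
grip_force: 0.0
```

>>> move_arm:
  motion:
    - [0,0,-0.3,0,0,0]
    - [0,0,-0.8,0,0,0]
    - [0,0,-1,0,0,0]
    - [0,0,-1,0,0,-0.05]
    - [0,0,-1,0,0,-0.1]
    - [0,0,-1,0,0,-0.15]
    - [0,0,-1,0,0,-0.19]
    - [0,0,-1,0,0,-0.19]

```text
time: 25.88
tool_pos: [0.5401, 0.0689, 0.3157]
tool_rot: [3.142, -0.0, 1.621]
contact_force: [0.5, 0.0, -0.5]
opening: 0.0919
grip_force: 0.0
```

>>> move_arm:
  motion:
    - [-0.5,0,0,0,0,0]
    - [-1,0,0,0,0,0]
    - [-1,0,-0.3,0,0,0]
    - [-1,0,-0.3,0,0,0]

```text
time: 26.38
tool_pos: [0.5461, -0.0317, 0.3477]
tool_rot: [3.137, 0.001, 1.619]
contact_force: [0.0, 1.0, -0.3]
opening: 0.0917
grip_force: 0.0
```

Run:
```python
from arc import *
s=here();c=dict(robot.read_camera("wrist"),pos=s["tool_pos"],rot=s["tool_rot"])
im=c["image"]
t=robot.read_camera("top")["image"]
a=cv2.resize(im[0:220,140:380],None,fx=2,fy=2,interpolation=cv2.INTER_CUBIC)
b=cv2.resize(t[100:240,160:320],(480//2*2-160,280),interpolation=cv2.INTER_CUBIC)
o=np.zeros((440,800,3),np.uint8);o[:,:480]=a;o[:280,480:]=b
cv2.imwrite("pics/w4.png",o[:,:,::-1])
P=wcloud(c);D=P[...,:2]-O;X=D@px;Y=D@py;Z=P[...,2]
for n,x,y,r,z0,z1 in(("pull",-.045,0,.03,.083,.095),("np",-.1035,.025,.018,.08,.095),("fp",-.1035,-.025,.018,.08,.095)):
    m=(abs(X-x)<r)&(abs(Y-y)<r)&(Z>z0)&(Z<z1)
    if m.any(): print(n,cv2.minEnclosingCircle(np.c_[X[m],Y[m]].astype(np.float32)))
m=(im.min(-1)>150)&(np.abs(Z-.206)<.003);v,u=np.where(m)
an=np.degrees(np.arctan2(Y[m],-(X[m]-.0687)));rr=np.hypot(Y[m],X[m]-.0687);k=(rr<.033)
print("pointer cw angle",np.sort(an[k]).round(0))
```

```text
tool -0.0314 0.0111 0.3477 th -0.11079664844097281 [ 0.   1.  -0.3] 26.375
pull ((-0.04379359632730484, -0.0009058339637704194), 0.014399480074644089)
np ((-0.10267435759305954, 0.025218233466148376), 0.00804994348436594)
fp ((-0.10241317749023438, -0.025121303275227547), 0.007950552739202976)
pointer cw angle [78. 78. 79. 79. 80. 80. 80. 80. 81. 81. 82.]
```

View pics/w4.png

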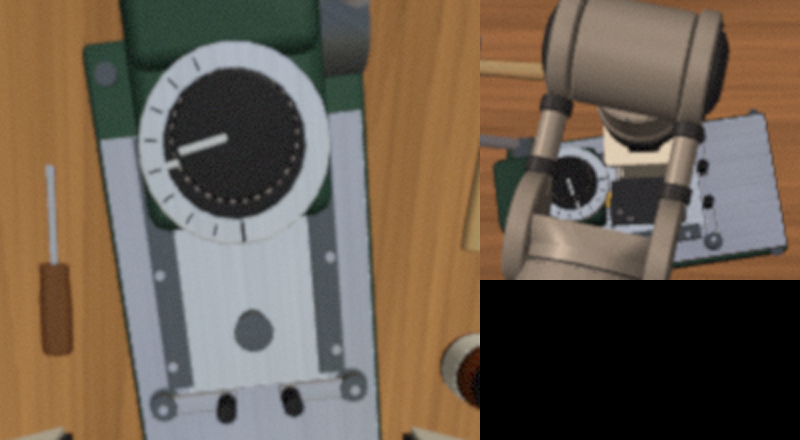

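The pointer at (175,163) measures 80° clockwise of the long tick at (243,232), which is exactly four clicks. The plate is home, both levers are closed, and the robot is clear.

```bash
python3 -c "
from cell import robot
print(robot.hand_in())"
```

```text
the job is handed in; nothing more can be done
None
```

The job is done and handed in: the plate is home, both clamp levers are closed, and the dial was zeroed at its stop and set to exactly four clicks clockwise, in 26 s of robot time.

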